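# Throw the peg-rail jig's toggle clamp with an extension bar

## Robot

A 6-joint arm with a two-finger parallel gripper is mounted at the origin on the work surface. World frame = base frame: x ahead of the robot, y to its left, z up, the work surface at z = 0. Lengths are in mm, angles in rad, forces in N, time in s.
With the tool pointing down it reaches from about 350 to 875 mm from the base axis. Payload 4.2 kg.
Tool frame: the origin (TCP) lies on the mounting face of the last link; the fingertips stand 173 mm ahead of it and the grasp point (between the pads) lies 155 mm ahead of it (tcp_to_grasp is the distance from the TCP to the grasp point, in mm); z points along the fingers, y is the direction in which the jaws open and shut (so a half turn about z gives the same grasp; the last joint's range is limited). The gripper opens to 85 mm and grips with 20 to 120 N. Pads are 22 mm wide; open, the fingers measure 114 mm over their backs; the gripper's body (76 mm by 85 mm) begins 54 mm behind the grasp point. The pads swing forward as they close: fully open they stand 13 mm farther back than shut.
Start: joints at [-0.931, 0.385, 0.008, 0, -1.194, -0.259], TCP at [232.303, -580.203, 404.712] pointing down, gripper open.
Joint ranges: [-3.14, 3.14], [-1.21, 2.06], [-1.07, 1.41], [-3.16, 2.05], [-2.99, -0.16], [-3.1, 3.1]. Speed limits (rad/s): [2.79, 2.79, 3.14, 3.14, 3.14, 3.14].

## Interface

Orientations are given as a unit quaternion [x, y, z, w].
In Python, from bench import * gives the robot as it stands. The module is installed in compiled form; this text tells all that it offers.
- The arm moves only by the tool apply_moves, never from a script. Its arguments are lists of equal length, an entry for each row: "fingers": the closure, from 0 (fully open) to 1 (shut); "dp": the shift along the world's x, y, z in cm, a list of three; "yaw": the turn about the world's z in degrees. A call has 1 to 10 rows; each row is the pose to reach, as a shift and turn from the pose measured when the call began; what a row does not reach only later rows make up. A row lasts 1/10 s, in which the tool goes at most 50 mm and 8.59 degrees, less where a joint would pass 70% of its speed; a pose out of reach is approached as far as the arm can. A call with a gripper value outside its range is refused whole. The fingers move at their own pace and stop on an object; the grip force is fixed at half the most. Time passes only in rows, so rows that repeat a pose let the fingers close. It gives the time, the measured TCP pose, the force and the opening at its end, in the units of the state.
- read_state(): the state, without advancing time (a new reading comes with each control period).
- get_image(name): name is "side" or "top" or "wrist"; returns a dict with "color" (384x512x3 uint8, blue, green, red), "mtx" (3x3 intrinsics, pixels), "camera_from_world" (4x4, takes a point from world to camera coordinates); the wrist camera has in their place "tool_from_camera" (4x4, takes a point from camera to tool coordinates, whose origin is the TCP and whose axes are the flange's). Camera axes: x right, y down, z forward; pixel columns grow to the right and rows downward; lengths in mm; the calibration is good to about 2 mm. A picture is of the moment at which its call begins: read the wrist's pose just before it. There is no depth.
- job_done(): hands the job in, once; it reports no verdict.
The state is a dict: "clock": time; "joints": joint angles; "joint_vel": joint speeds; "joint_efforts": joint torques, N m; "position": TCP position; "ee_rot": TCP orientation; "contact_force": force on the tool from outside, world axes, zero at the start; "wrist_torque": the same for the moment, N m; "gripper_width": finger opening in mm.
Only numpy, scipy, OpenCV 4.12 (cv2) and the standard library are available. Lean on these libraries where they do the work, as an engineer would, in place of code of your own. Each camera call takes 0.05 s, during which the arm holds its last target. There are 200 camera calls.

## Task

Lock the toggle clamp that holds the glued peg rail in its jig: pick the extension bar off the trivet, push its open end over the stub of the red lever until you feel it bottom on the rubber stop inside, let it press there lightly for a moment, and then with the bar swing the lever past its dead point until it sits locked on its far stop. Then draw the bar off and lay it flat in the middle of the trivet again. Work with a light, steady hand, never ramming the bar on (12 N is too much) or straining it against the clamp, touch the clamp with the bar only, and leave the mug, jar, infuser and plate where they are.

Things in the scene. Friction and masses are not known exactly. Their poses are not given: they have to be found in the camera images.
- clamp: glueing jig with a level toggle clamp, fixed to the worktop; origin on the worktop under the lever's vertical pivot axis; x points from the pivot to the peg rail (roughly away from the robot), z up. Plywood board 12 mm thick, from 65 mm behind the origin (-x) to 165 mm ahead, 115 mm either way along y; rail 111 mm ahead, up to 109 mm high
- pivot (a point): on the lever's pivot axis at the lever's mid-height, 60 mm above the worktop; axes as the clamp's. The pivot pin reaches 80 mm. The lever swings level on the clamp's -x side, towards the robot
- lever (a joint): swing of the red lever, rad: 0 open, growing anticlockwise seen from above, 1.55 the locked stop. In the clamp's frame the lever points along the angle pi - 0.775 + value from x (0: to +y and the robot; 1.55: to -y and the robot). A spring resists, most (about 1.5 N m) near 0.7, 0 at the dead point 1.35; past that it springs on to the stop and locks; short of it, it springs back open.
- stub_tip (a point): middle of the free end of the lever's steel stub, 140 mm from the pivot axis, 60 mm above the worktop; x axis outwards along the lever, z up. Stub 15 x 15 mm square, 94 mm long, its last 14 mm a round nose tapering to 7 mm; a 32 mm red collar at its root. With the bar on, a throw needs about 8 N at the bar's middle; over 20 N strains it
- bar: loose extension bar: square aluminium tube 200 mm long, 26 x 26 mm outside, 18 x 18 mm inside (1.5 mm play round the stub), about 200 g. Origin mid-underside; x along the bar to the plain open end, z up; other end closed, 50 mm orange sleeve. Inside, unseen, a rubber-faced stop plug, 48 to 90 mm in from the mouth, differing each time; the rubber gives 1 mm per 6 N; 12 N on it is ramming
- bar_mouth (a point): middle of the bar's open end, 100 mm along +x from the bar's middle; axes as the bar's
- bar_mid (a point): middle of the bar, 13 mm above its underside; axes as the bar's
- trivet: round teal silicone trivet, 176 mm diameter, 8 mm thick, stuck to the worktop; origin at the centre of its underside. It lies to the left or the right of the clamp
- plate: mint melamine side plate, 170 mm diameter, 18 mm high, loose, on the side opposite to the trivet; origin at the centre of its underside; to be left alone
- mug: cream mug, 80 mm diameter, 92 mm high, with a handle; origin at the centre of its underside; to be left alone
- jar: glass jar with a cork top, 84 mm diameter, 130 mm high; origin at the centre of its underside; to be left alone
- infuser: steel tea infuser ball, 50 mm diameter, 60 mm high with its loop, standing on a flat foot; origin at the centre of its underside; to be left alone
There are look-alikes about, which are no part of the job. Of the things that look like the bar, the middle-sized one is meant.

How it is judged (in metres and radians):
On the way, in this order (a step that is already met when the one before it is completed fails the run):
1. the bar is on the stub by at least 42 mm and presses home on its inner stop with more than 3 N, the lever still open (below 0.2 rad) (x of bar_mouth in the frame of stub_tip below -0.042 m and y of bar_mouth in the frame of stub_tip between -0.007 and 0.007 m and z of bar_mouth in the frame of stub_tip between -0.007 and 0.007 m and contact force between buffer_c0 and clamp above 3 N and value of joint lever below 0.2 rad), for 0.2 s.
2. the lever is thrown to the locked stop (above 1.48 rad) with the bar still at least 40 mm over the stub (x of bar_mouth in the frame of stub_tip below -0.04 m and y of bar_mouth in the frame of stub_tip between -0.007 and 0.007 m and z of bar_mouth in the frame of stub_tip between -0.007 and 0.007 m and value of joint lever above 1.48 rad), for 0.2 s.
At the end, for the whole second after the job is handed in: the lever is locked (above 1.48 rad) and the bar lies flat and still on the trivet, let go, its middle within 50 mm of the trivet's centre and 16 to 27 mm above the worktop (value of joint lever above 1.48 rad and horizontal distance between bar_mid and trivet below 0.05 m and height (world z) of bar_mid between 0.016 and 0.027 m and linear speed of bar below 0.02 m/s); the robot touches nothing.
It fails at once if the bar is rammed on: over 12 N on the rubber face of its inner stop while the lever is fully open (below 0.05 rad) (value of joint lever below 0.05 rad and contact force between buffer_c0 and clamp above 12 N).
It fails at once if the bar bears on the clamp with more than 140 N (contact force between bar and clamp above 140 N).
It fails at once if the arm or fingers touch the clamp with more than 2 N (contact force between any of the arm, the fingers and clamp above 2 N).
It fails at once if the mug, jar, infuser or plate is moved more than 15 mm (distance of any of mug, jar, infuser, plate from where it was at the start of the episode above 0.015 m).
It also fails if it takes over 72 s, if anything falls off the work surface, if the arm or the gripper's body presses on something with over 40 N, if the wrist force passes 120 N, or if a joint passes its speed limit or range.

## Working session

There is one attempt and no reset: what is moved stays moved. The work goes in short steps, Python scripts to look and compute and a tool call to move; the robot and the scene stay as the last step left them, time stands still between calls to the robot, and variables do not carry over. Pictures are saved under pics/ and viewed, about 8 in all and at most 12, crops included, and the job is handed in when it is done.

Besides the shell and the picture viewer there is one more tool, called after "Emit:" by a JSON object that holds its "method" and its "body", one argument or row to a line. apply_moves: Moves the arm, as the interface text tells. Its arguments: {"type":"object","properties":{"fingers":{"type":"array","items":{"type":"number"}},"dp":{"type":"array","items":{"type":"array","items":{"type":"number"}}},"yaw":{"type":"array","items":{"type":"number"}}},"required":["fingers","dp","yaw"]}

```bash
mkdir -p pics
python3 - <<'E'
from bench import *
import cv2
s=read_state();print({k:s[k] for k in s})
for n in("top","side"):
    d=get_image(n);cv2.imwrite(f"pics/{n}0.png",d["color"]);print(d["mtx"],d["camera_from_world"])
d=get_image("wrist");print(d["mtx"],d["tool_from_camera"])
E
```

```text
{'clock': 0.0, 'joints': array([-9.31397388e-01,  3.85558782e-01,  6.61859709e-03, -5.15106925e-04,
       -1.19397469e+00, -2.58638405e-01]), 'joint_vel': array([-0.00071236,  0.0007363 , -0.00135111,  0.00097252,  0.00035384,
       -0.00055462]), 'joint_efforts': array([-3.96159521e-04, -3.92285550e+01,  1.88402617e+01,  4.18608025e+00,
       -4.58996423e-03,  1.29121196e-05]), 'position': array([ 232.24730329, -580.02460357,  403.61459866]), 'ee_rot': array([-1.89138885e-01,  9.81949746e-01,  1.05818465e-03, -2.44158459e-04]), 'contact_force': array([-0.30627726, -0.55383885, -0.13532309]), 'wrist_torque': array([0.02028761, 0.01877814, 0.00278684]), 'gripper_width': 85.12674595612728}
[[439.12777932   0.         258.07473041]
 [  0.         439.12777932 188.52420885]
 [  0.           0.           1.        ]] [[-1.09819971e-02 -9.99834818e-01  1.44821108e-02  6.81526253e+01]
 [-9.98452819e-01  1.01749990e-02 -5.46666014e-02  4.77427855e+02]
 [ 5.45102161e-02 -1.50600528e-02 -9.98399635e-01  1.44297646e+03]
 [ 0.00000000e+00  0.00000000e+00  0.00000000e+00  1.00000000e+00]]
[[414.98953595   0.         253.37625142]
 [  0.         414.98953595 190.63367074]
 [  0.           0.           1.        ]] [[-9.77788224e-01 -2.09304526e-01  1.10364906e-02  4.62990874e+02]
 [-1.33718800e-01  5.82401667e-01 -8.01827650e-01  9.37332880e+01]
 [ 1.61398486e-01 -7.85493420e-01 -5.97453442e-01  1.34954241e+03]
 [ 0.00000000e+00  0.00000000e+00  0.00000000e+00  1.00000000e+00]]
[[298.61966734   0.         255.85985286]
 [  0.         298.61966734 195.50653144]
 [  0.           0.           1.        ]] [[-6.93975492e-04 -9.52733256e-01 -3.03807278e-01  7.78353035e+01]
 [ 9.99998497e-01 -1.78476762e-04 -1.72455942e-03  5.28606480e-01]
 [ 1.58882257e-03 -3.03808018e-01  9.52731947e-01  2.97713241e+01]
 [ 0.00000000e+00  0.00000000e+00  0.00000000e+00  1.00000000e+00]]
```

```bash
python3 -c "
import cv2
a=cv2.imread('pics/top0.png');cv2.imwrite('pics/t.png',cv2.resize(a,(800,600),interpolation=cv2.INTER_CUBIC))"
```

```text
(no output)
```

View pics/t.png

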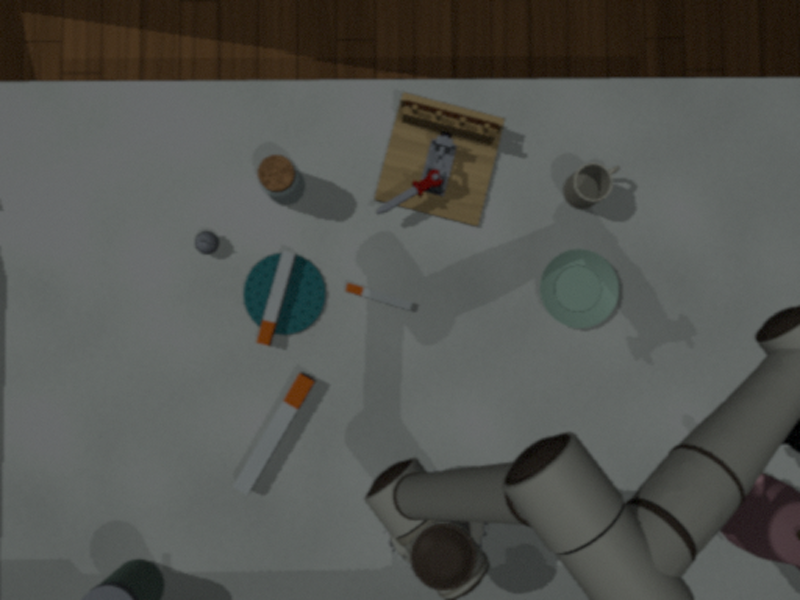

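View pics/side0.png

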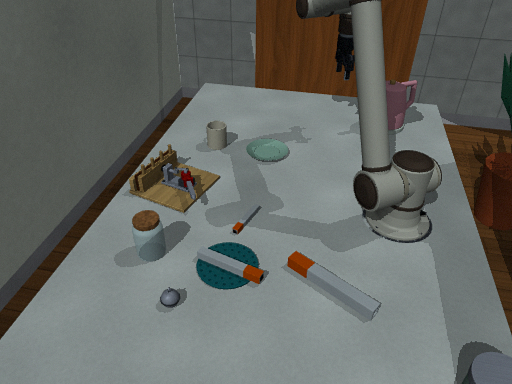

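Top view (800 px wide): the bar lies on the trivet, from mouth (288,250) to sleeve (266,343). The lever runs from the pivot (~436,180) to the stub tip (379,209). The jar is at (278,175), the infuser at (206,241). The side view agrees with this.

```bash
cat > h.py <<'E'
import numpy as np,cv2
from bench import *
from scipy.spatial.transform import Rotation as R
def cam(name):
    s=read_state();d=get_image(name)
    if name=="wrist":
        T=np.eye(4);T[:3,:3]=R.from_quat(s["ee_rot"]).as_matrix();T[:3,3]=s["position"]
        W=T@d["tool_from_camera"]
    else: W=np.linalg.inv(d["camera_from_world"])
    return d["color"],np.array(d["mtx"]),W
def cast(uv,K,W,z):
    r=W[:3,:3]@np.linalg.solve(K,np.r_[uv,1.]);o=W[:3,3]
    return o+r*(z-o[2])/r[2]
def proj(p,K,W):
    q=np.linalg.inv(W)@np.r_[p,1];q=K@q[:3];return q[:2]/q[2]
def blobs(m,amin=30):
    c,_=cv2.findContours(m.astype(np.uint8),cv2.RETR_EXTERNAL,cv2.CHAIN_APPROX_NONE)
    return sorted([x for x in c if cv2.contourArea(x)>amin],key=cv2.contourArea)[::-1]
E
python3 - <<'E'
from h import *
im,K,W=cam("top");k=1/1.5625
hsv=cv2.cvtColor(im,cv2.COLOR_BGR2HSV);H,S,V=cv2.split(hsv)
def rep(n,m,z,a=15):
    for c in blobs(m,a)[:4]:
        (u,v),wh,an=cv2.minAreaRect(c);print(n,np.round((u,v)),np.round(wh),[np.round(cast(p,K,W,z)[:2]) for p in cv2.boxPoints(((u,v),wh,an))],np.round(cast((u,v),K,W,z)))
print(hsv[187,180],hsv[170,180],hsv[118,272],hsv[130,255])
rep("teal",(H>80)&(H<100)&(S>120),8)
rep("orange",(H<15)&(S>180)&(V>110),34)
rep("red",((H<6)|(H>174))&(S>170)&(V>60)&(np.arange(384)[:,None]<150),65,5)
teal=(H>80)&(H<100)&(S>120)
cs=blobs(teal)[0];hull=cv2.convexHull(np.vstack(blobs(teal,8)[:2]))
e=cv2.fitEllipse(hull);print("trivet",e,cast(e[0],K,W,8))
for n,p,z in[("mouth",(288,250),34),("sleeve end",(266,343),34),("tip",(379,209),67),("pivot",(436,175),80),("bd",(403,93),12),("bd",(505,117),12),("bd",(479,226),12),("bd",(375,200),12)]:
    print(n,np.round(cast(np.array(p)*k,K,W,z),1))
E
```

```text
[ 95  15 100] [ 90  15 105] [  2 217  74] [18 20 65]
teal [194. 191.] [24. 50.] [array([404., 335.]), array([563., 290.]), array([540., 214.]), array([382., 259.])] [472. 275.   8.]
teal [165. 183.] [15. 45.] [array([437., 417.]), array([579., 375.]), array([565., 328.]), array([423., 369.])] [501. 372.   8.]
red [273. 116.] [ 9. 16.] [array([709.,  42.]), array([735.,  -3.]), array([710., -17.]), array([683.,  28.])] [709.  13.  65.]
trivet ((181.81153869628906, 187.5838165283203), (50.34572982788086, 50.76247787475586), 75.1686782836914) [484.07386345 315.97493211   8.        ]
mouth [572.8 303.5  34. ]
sleeve end [379.2 349.5  34. ]
tip [651.7 111.8  67. ]
pivot [718.5  -5.5  80. ]
bd [913.5  58.8  12. ]
bd [ 859.6 -160.7   12. ]
bd [ 623.3 -100.5   12. ]
bd [681.2 121.2  12. ]
```

Emit:
{"method": "apply_moves", "body": {
  "fingers": [0, 0, 0, 0, 0, 0, 0, 0, 0, 0],
  "dp": [
    [4, 5, 0],
    [8, 9, 0],
    [12, 14, 0],
    [16, 18, 0],
    [19, 23, 0],
    [22, 27, 0],
    [25, 32, 0],
    [28, 37, 0],
    [29, 42, 0],
    [30, 46, 0]
  ],
  "yaw": [8, 16, 24, 32, 40, 48, 56, 64, 72, 80]
}}

```text
clock: 1.2
position: [514.5, -170.3, 403.9]
ee_rot: [0.778, -0.628, -0.0, 0.001]
contact_force: [0.3, 0.1, -0.9]
gripper_width: 85.5
```

Emit:
{"method": "apply_moves", "body": {
  "fingers": [0, 0, 0, 0, 0, 0, 0, 0, 0, 0],
  "dp": [
    [-0.5, 4.5, 0],
    [-1, 9, 0],
    [-1.5, 13.5, 0],
    [-2, 18, 0],
    [-2.5, 22.5, 0],
    [-3, 27, 0],
    [-4, 31.5, 0],
    [-5, 36, -2],
    [-5.5, 40, -4],
    [-6, 44, -6]
  ],
  "yaw": [8, 16, 24, 32, 40, 48, 56, 64, 64, 64]
}}

```text
clock: 2.2
position: [453.8, 271.5, 343.5]
ee_rot: [0.993, -0.12, 0.0, 0.0]
contact_force: [0.7, -0.1, 0.9]
gripper_width: 85.6
```

Run:
```python
from h import *
s=read_state();print(s["clock"],s["position"],R.from_quat(s["ee_rot"]).as_matrix()[:,:2].T,s["joints"],s["contact_force"])
im,K,W=cam("wrist");cv2.imwrite("pics/w1.png",im)
```

```text
2.2 [453.7596954  271.46098585 343.45403015] [[ 9.71091858e-01 -2.38705588e-01  4.94538647e-04]
 [-2.38705883e-01 -9.71091688e-01  6.60219151e-04]] [ 8.46330082e-01  2.77172918e-01 -3.17488726e-01  8.98874896e-04
 -9.76489559e-01  4.82929920e-01] [ 0.70141921 -0.05148019  0.93875502]
```

View pics/w1.png

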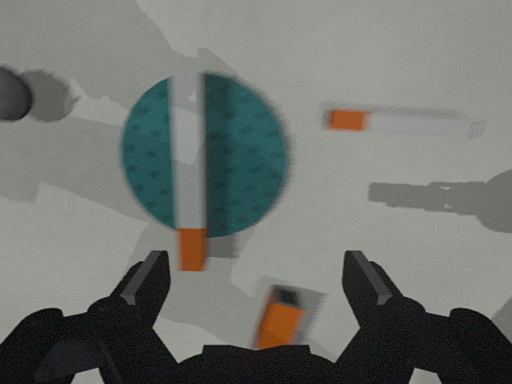

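Wrist view: the bar runs from the mouth (187,72) to the sleeve end (193,270), nearly parallel to the jaws' plane. The infuser is clear at the left. I'll measure it from here.

Run:
```python
from h import *
im,K,W=cam("wrist")
hsv=cv2.cvtColor(im,cv2.COLOR_BGR2HSV);H,S,V=cv2.split(hsv)
g=cv2.GaussianBlur(im,(3,3),0).astype(int)
for v in (100,140,180,210,250):print(v,[tuple(g[v,u]) for u in range(164,216,3)])
for p in [(169,72),(206,72),(172,150),(177,225),(180,270),(207,270)]:print(p,np.round(cast(p,K,W,34),1))
teal=(H>80)&(H<100)&(S>100)
e=cv2.fitEllipse(cv2.convexHull(np.vstack(blobs(teal,200)[:3])));print(e,cast(e[0],K,W,8))
o=(H<15)&(S>150)
for c in blobs(o,100):print(cv2.minAreaRect(c))
```

```text
100 [(np.int64(96), np.int64(94), np.int64(45)), (np.int64(96), np.int64(95), np.int64(45)), (np.int64(94), np.int64(93), np.int64(42)), (np.int64(93), np.int64(90), np.int64(43)), (np.int64(86), np.int64(85), np.int64(42)), (np.int64(128), np.int64(130), np.int64(124)), (np.int64(137), np.int64(139), np.int64(137)), (np.int64(138), np.int64(141), np.int64(138)), (np.int64(138), np.int64(140), np.int64(137)), (np.int64(154), np.int64(156), np.int64(153)), (np.int64(154), np.int64(155), np.int64(152)), (np.int64(143), np.int64(145), np.int64(143)), (np.int64(136), np.int64(138), np.int64(135)), (np.int64(139), np.int64(141), np.int64(139)), (np.int64(134), np.int64(136), np.int64(133)), (np.int64(78), np.int64(78), np.int64(77)), (np.int64(61), np.int64(61), np.int64(48)), (np.int64(53), np.int64(51), np.int64(33))]
140 [(np.int64(91), np.int64(89), np.int64(40)), (np.int64(92), np.int64(90), np.int64(42)), (np.int64(97), np.int64(94), np.int64(44)), (np.int64(95), np.int64(94), np.int64(43)), (np.int64(89), np.int64(88), np.int64(41)), (np.int64(108), np.int64(109), np.int64(86)), (n
[... 2892 characters left out ...]
np.int64(22), np.int64(61), np.int64(115)), (np.int64(44), np.int64(55), np.int64(73)), (np.int64(94), np.int64(98), np.int64(97))]
(169, 72) [567.8 322.9  34. ]
(206, 72) [560.3 292.2  34. ]
(172, 150) [503.6 341.9  34. ]
(177, 225) [430.9 361.1  34. ]
(180, 270) [381.1 374.3  34. ]
(207, 270) [374.3 346.7  34. ]
((209.78866577148438, 150.88018798828125), (165.50999450683594, 173.13148498535156), 131.40419006347656) [491.28253152 313.01184      8.        ]
((284.5051574707031, 323.3865966796875), (38.697940826416016, 63.252105712890625), 21.037511825561523)
((197.0, 248.5), (43.0, 28.0), 90.0)
((358.5116882324219, 116.313232421875), (37.98837661743164, 20.1481876373291), 3.5763344764709473)
```

Run:
```python
from h import *
im,K,W=cam("wrist");s=read_state();print(s["position"],s["clock"])
hsv=cv2.cvtColor(im,cv2.COLOR_BGR2HSV);H,S,V=cv2.split(hsv)
g=cv2.GaussianBlur(im,(3,3),0).astype(float)
L=[]
for v in range(95,225,5):
    d=np.diff(g[v,165:195,2]);u=165.5+np.average(np.arange(d.size),weights=np.clip(d,4,None)-4)
    L.append(cast((u,v),K,W,34)[:2])
L=np.array(L);vx,vy,x0,y0=cv2.fitLine(L.astype(np.float32),cv2.DIST_HUBER,0,.01,.01).ravel()
if vx<0:vx,vy=-vx,-vy
print("bar angle",np.degrees(np.arctan2(vy,vx)))
# ends: rows along the column u=195
col=g[:,192:197].mean(1);print(np.round(col[55:95,2]),np.round(col[255:285,2]))
o=blobs((H<15)&(S>150),100);
for c in o:print(c[:,0].min(0),c[:,0].max(0))
n=np.array([vy,-vx]);print("axis pt at left edge+13",np.array([x0,y0])+13*n)
a=np.array([x0,y0])+13*n
for t in(0,):
  for v in(75,270):
    p=cast((195,v),K,W,34)[:2];print(v,p,a+np.dot(p-a,[vx,vy])*np.array([vx,vy]))
teal=(H>80)&(H<100)&(S>100)
e=cv2.fitEllipse(cv2.convexHull(np.vstack(blobs(teal,200)[:3])));print(cast(e[0],K,W,8))
```

```text
[453.85690091 271.62680412 342.06151209] 2.35
bar angle -16.100988
[138. 139. 139. 139. 139. 139. 138. 138. 138. 143. 151. 154. 152. 148.
 141. 138. 138. 139. 139. 139. 139. 138. 138. 139. 139. 138. 139. 138.
 138. 139. 139. 138. 138. 138. 138. 141. 144. 146. 148. 150.] [137. 137. 137. 137. 138. 138. 137. 138. 138. 138. 137. 138. 138. 138.
 138. 137. 136. 135. 134. 135. 136. 136. 137. 136. 135. 134. 134. 134.
 134. 134.]
[260 287] [307 349]
[180 222] [209 270]
[336 106] [374 127]
axis pt at left edge+13 [491.45074 324.76544]
75 [560.24677477 299.5426923 ] [561.67616219 304.49460369]
270 [376.63622745 356.49981811] [377.01120192 357.79885821]
[491.52620387 313.37902754   8.        ]
```

Emit:
{"method": "apply_moves", "body": {
  "fingers": [0, 0, 0, 0, 0, 0],
  "dp": [
    [1.2, 2.8, -3],
    [2.3, 5.6, -6],
    [2.3, 5.6, -9],
    [2.3, 5.6, -9],
    [2.3, 5.6, -9],
    [2.3, 5.6, -9]
  ],
  "yaw": [-1, -1, -1, -1, -1, -1]
}}

```text
clock: 2.95
position: [477.5, 327.3, 254.3]
ee_rot: [0.992, -0.128, -0.0, 0.001]
contact_force: [-1.3, -0.2, -0.9]
gripper_width: 85.3
```

Run:
```python
from h import *
im,K,W=cam("wrist");s=read_state();print(s["position"],s["clock"])
M=R.from_quat(s["ee_rot"]).as_matrix();print(np.degrees(np.arctan2(M[1,0],M[0,0])))
cv2.imwrite("pics/w2.png",im)
```

```text
[477.39269425 327.331562   254.42586609] 3.0
-14.691653020833332
```

View pics/w2.png

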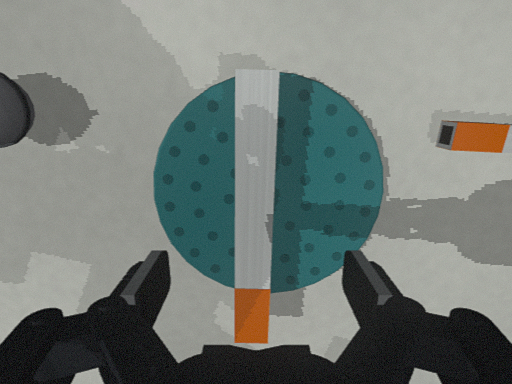

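The bar is centred, with edges at u=236–279 at the mouth (v=69) and u=235–268 at the sleeve end (v=343). The trivet disc is fully visible.

Run:
```python
from h import *
im,K,W=cam("wrist")
hsv=cv2.cvtColor(im,cv2.COLOR_BGR2HSV);H,S,V=cv2.split(hsv)
def edges(v):
    r=cv2.GaussianBlur(im,(3,3),0)[v,:,2].astype(float)
    d=np.diff(r);l=220+np.argmax(d[220:250])+.5;q=258+np.argmin(d[258:290])+.5;return l,q
for v in(80,110,180,220,270,310,335):
    l,q=edges(v);A=cast((l,v),K,W,34);B=cast((q,v),K,W,34);print(v,l,q,np.round(A[:2],1),np.round(B[:2],1),np.linalg.norm(A-B))
for v in(69,343):print(v,cast((256 if v<99 else 252,v),K,W,34))
teal=(H>80)&(H<100)&(S>100)
e=cv2.fitEllipse(cv2.convexHull(np.vstack(blobs(teal,200)[:3])));print(cast(e[0],K,W,8))
```

```text
80 234.5 279.5 [567.1 317. ] [560.3 291. ] 26.84567993010991
110 234.5 277.5 [550.6 321.7] [543.8 296.1] 26.40933299961043
180 234.5 274.5 [507.9 333.9] [501.1 308.4] 26.383476767024927
220 234.5 272.5 [480.5 341.8] [473.8 316.5] 26.17005887944218
270 234.5 270.5 [442.7 352.6] [436.  327.2] 26.239879929699658
310 249.5 269.5 [406.2 351.1] [402.3 336.3] 15.29501521791745
335 236.5 267.5 [386.1 367.2] [379.8 343.5] 24.451428511677914
69 [569.72265842 303.00633222  34.        ]
343 [375.2993614  357.39153507  34.        ]
[493.92457245 313.28184557   8.        ]
```

Emit:
{"method": "apply_moves", "body": {
  "fingers": [0, 0, 0, 0, 0, 0, 0, 0],
  "dp": [
    [-0.5, 0.25, -1],
    [-0.5, 0.25, -3],
    [-0.5, 0.25, -5],
    [-0.5, 0.25, -6.4],
    [-0.5, 0.25, -7.2],
    [-0.5, 0.25, -7.2],
    [-0.5, 0.25, -7.2],
    [-0.5, 0.25, -7.2]
  ],
  "yaw": [-1.2, -1.2, -1.2, -1.2, -1.2, -1.2, -1.2, -1.2]
}}

```text
clock: 3.85
position: [472.6, 330.2, 183.5]
ee_rot: [0.99, -0.138, 0.001, -0.0]
contact_force: [-0.4, 0.2, 0.1]
gripper_width: 85.3
```

Emit:
{"method": "apply_moves", "body": {
  "fingers": [0.3, 0.5, 0.7, 0.8, 1, 1, 1, 1, 1, 1],
  "dp": [
    [0, 0, 0],
    [0, 0, 0],
    [0, 0, 0],
    [0, 0, 0],
    [0, 0, 0],
    [0, 0, 0],
    [0, 0, 0],
    [0, 0, 0],
    [0, 0, 0],
    [0, 0, 0]
  ],
  "yaw": [0, 0, 0, 0, 0, 0, 0, 0, 0, 0]
}}

```text
clock: 4.85
position: [472.7, 330.3, 183.8]
ee_rot: [0.99, -0.138, 0.001, -0.001]
contact_force: [-1.6, 1.0, 4.6]
gripper_width: 24.9
```

Emit:
{"method": "apply_moves", "body": {
  "fingers": [1, 1, 1, 1, 1, 1, 1, 1, 1, 1],
  "dp": [
    [0, 0, 0.5],
    [0, 0, 2],
    [0, 0, 4],
    [1, -1, 7],
    [2.5, -2.5, 10],
    [4, -4, 11.6],
    [6, -5.5, 11.6],
    [7.5, -7, 11.6],
    [9, -8.5, 11.6],
    [9, -8.5, 11.6]
  ],
  "yaw": [0, 0, 0, -6, -13, -20, -27, -34, -42.5, -42.5]
}}

```text
clock: 5.85
position: [563.6, 243.3, 298.5]
ee_rot: [0.872, -0.49, 0.0, 0.001]
contact_force: [0.3, -0.0, -2.4]
gripper_width: 24.7
```

Emit:
{"method": "apply_moves", "body": {
  "fingers": [1, 1, 1],
  "dp": [
    [0, 0, 0],
    [0, 0, 0],
    [0, 0, 0]
  ],
  "yaw": [0, 0, 0]
}}

```text
clock: 6.15
position: [563.0, 243.8, 298.2]
ee_rot: [0.872, -0.489, 0.0, 0.001]
contact_force: [-0.1, 0.2, -1.5]
gripper_width: 24.9
```

Run:
```python
from h import *
im,K,W=cam("wrist");s=read_state();print(s["position"],s["clock"],s["contact_force"],s["gripper_width"],s["joints"])
M=R.from_quat(s["ee_rot"]).as_matrix();print(np.degrees(np.arctan2(M[1,0],M[0,0])))
cv2.imwrite("pics/w3.png",cv2.resize(im,(800,600),interpolation=cv2.INTER_CUBIC))
im,K,W=cam("top")
c=im[20:170,150:350];cv2.imwrite("pics/t3.png",cv2.resize(c,(800,600),interpolation=cv2.INTER_CUBIC))
```

```text
[563.09557628 243.87661531 298.40925835] 6.2 [ 0.25357761 -0.06033856 -1.34027899] 24.71045120553425 [ 0.67242065  0.45679731 -0.16316769  0.00151464 -0.95229593 -0.12459157]
-58.5612837863436
```

View pics/w3.png

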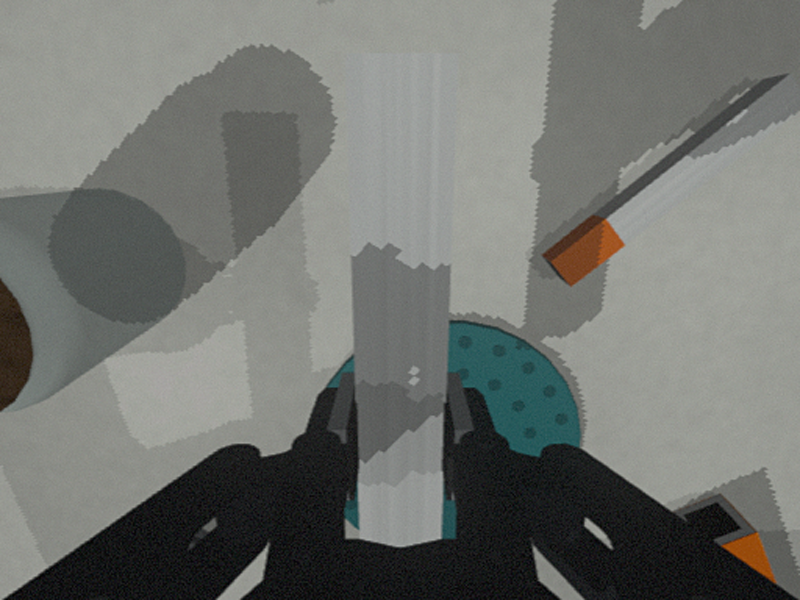

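View pics/t3.png

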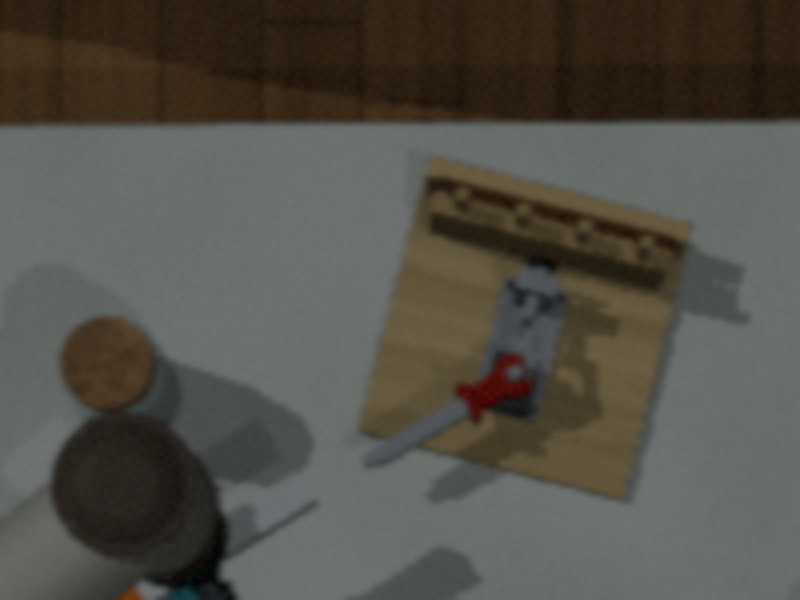

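Top crop: pivot pin at (516,372), stub tip at (372,460), and the lever is open. The wrist view shows the bar held straight, with its mouth at row 53. I'll now take a close look at the lever from above.

Emit:
{"method": "apply_moves", "body": {
  "fingers": [1, 1, 1, 1, 1, 1, 1, 1, 1],
  "dp": [
    [0, 0, 2.5],
    [0, 0, 5],
    [1, -4, 5],
    [2, -8, 5],
    [3, -12.5, 5],
    [3.5, -17, 5],
    [3.5, -17.4, 5],
    [3.5, -17.4, 5],
    [3.5, -17.4, 5]
  ],
  "yaw": [0, 0, 0, 0, 0, 0, 0, 0, 0]
}}

```text
clock: 7.15
position: [598.1, 70.7, 348.6]
ee_rot: [0.872, -0.489, 0.0, 0.001]
contact_force: [0.7, 0.4, -1.9]
gripper_width: 25.1
```

Run:
```python
from h import *
im,K,W=cam("wrist");im,K,W=cam("wrist");s=read_state();print(s["position"],s["clock"])
np.savez("w4.npz",im=im,K=K,W=W)
cv2.imwrite("pics/w4.png",cv2.resize(im,(800,600),interpolation=cv2.INTER_CUBIC))
```

```text
[598.06392768  71.29195604 348.58140844] 7.25
```

View pics/w4.png

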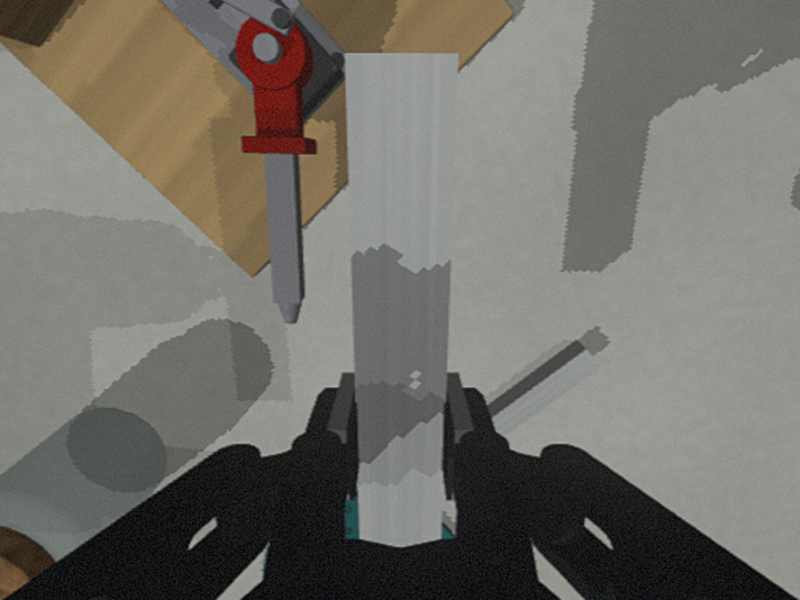

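Wrist view: pivot pin top at (267,47), stub top-left edge running from (265,153) to (274,303), nose end at (291,322). The bar mouth is at row 53, columns 345–460.

Run:
```python
from h import *
d=np.load("w4.npz");im,K,W=d["im"],d["K"],d["W"];k=1/1.5625
P=lambda p,z:cast(np.array(p)*k,K,W,z)
piv=P((267,47),80);tip=P((291,322),60)
print("piv",piv,"tip",tip,"dist",np.linalg.norm((tip-piv)[:2]),"ang",np.degrees(np.arctan2(*(tip-piv)[1::-1])))
g=cv2.GaussianBlur(im,(3,3),0).astype(int)
for v in(105,130,150,170,185,195,200):
    print(v,[int(x.sum()//3) for x in g[v,164:200]])
b=[P(p,348.6-162.8+13) for p in((345,53),(460,53),(352,250),(450,266))]
print(b,np.linalg.norm(b[0]-b[1]));m=(b[0]+b[1])/2
tcp=np.array([598.06,71.29]);print("mouth rel",m[:2]-tcp,np.linalg.norm(m[:2]-tcp),np.degrees(np.arctan2(*(m[:2]-tcp)[::-1])))
```

```text
piv [715.3639554   -4.52932556  80.        ] tip [644.88592505 116.93380946  60.        ] dist 140.42950520671732 ang 120.12411371870479
105 [106, 105, 106, 107, 107, 106, 106, 106, 106, 106, 106, 106, 106, 106, 107, 106, 105, 105, 104, 105, 105, 107, 104, 88, 66, 52, 57, 79, 100, 108, 109, 109, 108, 109, 109, 109]
130 [110, 109, 108, 107, 107, 107, 106, 107, 107, 108, 107, 106, 107, 108, 108, 107, 106, 105, 107, 107, 107, 106, 107, 105, 95, 73, 54, 55, 75, 101, 113, 113, 112, 111, 111, 112]
150 [98, 98, 100, 99, 98, 99, 101, 102, 105, 108, 109, 107, 106, 107, 107, 107, 107, 108, 108, 108, 107, 107, 107, 107, 106, 94, 71, 55, 64, 100, 133, 147, 149, 149, 150, 151]
170 [101, 101, 96, 86, 79, 87, 110, 129, 133, 122, 112, 107, 106, 106, 106, 107, 107, 107, 107, 107, 107, 107, 106, 107, 108, 105, 91, 68, 53, 65, 103, 136, 150, 152, 151, 151]
185 [132, 131, 131, 132, 133, 133, 133, 133, 134, 130, 121, 111, 108, 108, 109, 108, 108, 109, 109, 109, 108, 107, 107, 108, 109, 108, 103, 86, 63, 53, 75, 118, 146, 150, 149, 149]
195 [133, 134, 133, 132, 132, 131, 131, 133, 133, 133, 133, 133, 133, 127, 117, 110, 110, 111, 113, 112, 108, 104, 101, 96, 89, 81, 73, 71, 92, 127, 148, 150, 148, 147, 148, 149]
200 [131, 132, 133, 134, 134, 134, 135, 135, 133, 133, 133, 133, 133, 133, 131, 125, 115, 109, 108, 107, 104, 101, 96, 90, 83, 72, 77, 106, 136, 149, 151, 150, 149, 149, 149, 149]
[array([661.6006571 ,  -8.07489279, 198.8       ]), array([639.00262262, -21.93273564, 198.8       ]), array([637.4631207 ,  30.96698811, 198.8       ]), array([613.36061238,  21.20960486, 198.8       ])] 26.508696135586458
mouth rel [ 52.24163986 -86.29381421] 100.87522642827261 -58.80959606217704
```

Run:
```python
from h import *
d=np.load("w4.npz");im,K,W=d["im"],d["K"],d["W"]
C=lambda u,v:cast((u,v),K,W,67.5)[:2]
for v,l,r in((105,None,188),(130,None,189.2),(150,None,190),(170,173.6,191.2),(185,174.6,191.8)):
    b=C(r,v);a=C(l,v) if l else None;print(v,b,a,None if l is None else np.linalg.norm(a-b))
a,b=C(188,105),C(191.8,185);print(np.degrees(np.arctan2(*(b-a)[::-1])))
a,b=C(169.6,98),C(174.6,185);print(np.degrees(np.arctan2(*(b-a)[::-1])))
n=np.array([np.sin(np.radians(120.6)),-np.cos(np.radians(120.6))])
print("axis pts",(C(173.6,170)+C(191.2,170))/2,"at tip")
```

```text
105 [683.437313    36.10030751] None None
130 [673.43518532  53.13472187] None None
150 [665.18284652  67.45504024] None None
170 [656.2953631   82.18947239] [669.19222     90.07939955] 15.118858035103706
185 [649.60754329  93.78401271] [662.41128484 101.61458658] 15.008453778135411
120.39034931340694
119.9419414353049
axis pts [662.74379155  86.13443597] at tip
```

Emit:
{"method": "apply_moves", "body": {
  "fingers": [1, 1, 1, 1, 1, 1, 1, 1, 1, 1],
  "dp": [
    [-0.5, 4, 0],
    [-0.8, 8, 0],
    [-1.2, 12, 0],
    [-1.6, 15.4, 0],
    [-1.6, 15.4, -4],
    [-1.6, 15.4, -8],
    [-1.6, 15.4, -11],
    [-1.6, 15.4, -12.6],
    [-1.6, 15.4, -12.6],
    [-1.6, 15.4, -12.6]
  ],
  "yaw": [-1, -1, -1, -1, -1, -1, -1, -1, -1, -1]
}}

```text
clock: 8.25
position: [582.2, 226.5, 223.0]
ee_rot: [0.869, -0.495, 0.001, 0.0]
contact_force: [-0.0, 0.5, -2.1]
gripper_width: 25.0
```

Run:
```python
from h import *
cam("top");im,K,W=cam("side");s=read_state();print(s["position"],s["clock"],s["contact_force"])
M=R.from_quat(s["ee_rot"]).as_matrix();print(M.round(4),np.degrees(np.arctan2(M[1,0],M[0,0])))
p=s["position"];u=np.array([.503,-.864,0]);mid=p-[0,0,162.8];mo=mid+100*u
tip=np.array([645.1,116.7,60]);piv=np.array([715.4,-4.5,60])
for n,q in(("mouth",mo),("mouthtop",mo+[0,0,13]),("mouthbot",mo-[0,0,13]),("tip",tip),("mid",mid)):print(n,q.round(1),proj(q,K,W).round(1))
u0,v0=map(int,proj((mo+tip)/2,K,W));x0,y0=u0-40,v0-30
cv2.imwrite("pics/s5.png",cv2.resize(im[y0:y0+60,x0:x0+80],(800,600),interpolation=cv2.INTER_CUBIC));print(x0,y0)
```

```text
[582.48638617 226.20154037 224.23069385] 8.35 [ 0.53697354  0.83365108 -2.555337  ]
[[ 0.5093 -0.8606  0.0028]
 [-0.8606 -0.5093  0.    ]
 [ 0.0014 -0.0025 -1.    ]] -59.38059907758945
mouth [632.8 139.8  61.4] [194.8 203.8]
mouthtop [632.8 139.8  74.4] [194.5 200.5]
mouthbot [632.8 139.8  48.4] [195.1 207. ]
tip [645.1 116.7  60. ] [193.4 199.2]
mid [582.5 226.2  61.4] [201.6 223.8]
154 171
```

View pics/s5.png

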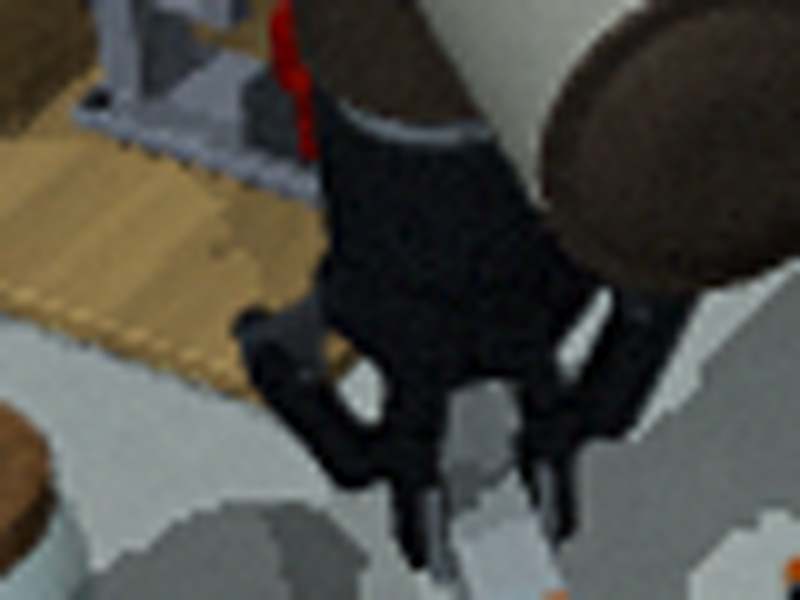

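Emit:
{"method": "apply_moves", "body": {
  "fingers": [1, 1, 1, 1, 1, 1, 1, 1, 1],
  "dp": [
    [-0.1, -0.06, -0.1],
    [0.15, -0.49, -0.1],
    [0.4, -0.93, -0.1],
    [0.65, -1.36, -0.1],
    [0.9, -1.79, -0.1],
    [1.1, -2.14, -0.1],
    [1.31, -2.48, -0.1],
    [1.51, -2.83, -0.1],
    [1.71, -3.17, -0.1]
  ],
  "yaw": [-0.3, -0.3, -0.3, -0.3, -0.3, -0.3, -0.3, -0.3, -0.3]
}}

```text
clock: 9.25
position: [599.8, 194.2, 223.2]
ee_rot: [0.867, -0.498, 0.001, -0.001]
contact_force: [-0.9, -0.1, -1.4]
gripper_width: 24.8
```

```bash
cat > st.py <<'E'
from h import *
s=read_state();M=R.from_quat(s["ee_rot"]).as_matrix();y=np.arctan2(M[1,0],M[0,0])-np.radians(.25)
p=s["position"];m=p[:2]+100.5*np.array([np.cos(y),np.sin(y)])
a=np.radians(120.15);o=np.array([np.cos(a),np.sin(a)]);n=np.array([-o[1],o[0]])
r=m-[645.1,116.7];f=s["contact_force"]
print(s["clock"],p.round(1),"bar yaw",np.degrees(y).round(2),"x,y in stub",r@o,r@n,"F out,lat,z",f[:2]@o,f[:2]@n,f[2],"T",s["wrist_torque"].round(2),s["gripper_width"])
E
python3 st.py
```

```text
9.25 [599.8 194.2 223.2] bar yaw -59.93 x,y in stub -10.715121975795157 0.4049003279922005 F out,lat,z 0.38242926305255004 0.8647120383146144 -1.397231614254977 T [ 0.02  0.03 -0.  ] 24.83897414129418
```

Emit:
{"method": "apply_moves", "body": {
  "fingers": [1, 1, 1, 1, 1, 1, 1, 1],
  "dp": [
    [0.23, -0.33, 0],
    [0.43, -0.67, 0],
    [0.63, -1.02, 0],
    [0.83, -1.36, 0],
    [1.03, -1.71, 0],
    [1.23, -2.06, 0],
    [1.44, -2.4, 0],
    [1.44, -2.4, 0]
  ],
  "yaw": [0, 0, 0, 0, 0, 0, 0, 0]
}}

```text
clock: 10.05
position: [614.4, 169.8, 223.2]
ee_rot: [0.867, -0.498, 0.001, -0.001]
contact_force: [-0.2, 0.0, -2.2]
gripper_width: 24.8
```

```bash
python3 st.py
```

```text
10.05 [614.4 169.8 223.2] bar yaw -59.96 x,y in stub -39.213080344082016 0.0904852506950621 F out,lat,z 0.13097875395801856 0.19586232732988673 -2.165888721822034 T [ 0.02  0.02 -0.05] 24.846524486151978
```

Emit:
{"method": "apply_moves", "body": {
  "fingers": [1, 1, 1, 1],
  "dp": [
    [0.15, -0.26, 0],
    [0.28, -0.48, 0],
    [0.38, -0.65, 0],
    [0.38, -0.65, 0]
  ],
  "yaw": [0, 0, 0, 0]
}}

```text
clock: 10.45
position: [618.3, 163.0, 223.2]
ee_rot: [0.867, -0.498, 0.001, -0.001]
contact_force: [-0.2, 0.2, -2.3]
gripper_width: 25.3
```

Emit:
{"method": "apply_moves", "body": {
  "fingers": [1, 1],
  "dp": [
    [0.04, -0.07, 0],
    [0.08, -0.14, 0]
  ],
  "yaw": [0, 0]
}}

```text
clock: 10.65
position: [619.1, 161.6, 223.1]
ee_rot: [0.867, -0.498, 0.001, -0.001]
contact_force: [0.6, -0.1, -1.9]
gripper_width: 24.9
```

```bash
python3 st.py
```

```text
10.65 [619.1 161.6 223.1] bar yaw -59.98 x,y in stub -48.609003452862076 0.12076662836895169 F out,lat,z -0.33758856292438433 -0.4445148687695899 -1.8640325926254047 T [-0.01  0.01 -0.01] 24.9157589090677
```

Emit:
{"method": "apply_moves", "body": {
  "fingers": [1, 1],
  "dp": [
    [0.05, -0.08, 0],
    [0.09, -0.155, 0]
  ],
  "yaw": [0, 0]
}}

```text
clock: 10.85
position: [620.1, 160.0, 223.2]
ee_rot: [0.867, -0.498, 0.001, -0.001]
contact_force: [-0.3, -0.6, -1.6]
gripper_width: 24.9
```

Emit:
{"method": "apply_moves", "body": {
  "fingers": [1, 1],
  "dp": [
    [0.05, -0.08, 0],
    [0.09, -0.155, 0]
  ],
  "yaw": [0, 0]
}}

```text
clock: 11.05
position: [621.0, 158.5, 223.2]
ee_rot: [0.867, -0.498, 0.001, -0.001]
contact_force: [0.2, 0.1, -1.4]
gripper_width: 24.9
```

Emit:
{"method": "apply_moves", "body": {
  "fingers": [1, 1],
  "dp": [
    [0.05, -0.08, 0],
    [0.09, -0.155, 0]
  ],
  "yaw": [0, 0]
}}

```text
clock: 11.25
position: [621.9, 156.8, 223.2]
ee_rot: [0.867, -0.498, 0.001, -0.001]
contact_force: [-0.1, -0.6, -2.0]
gripper_width: 24.9
```

Emit:
{"method": "apply_moves", "body": {
  "fingers": [1, 1],
  "dp": [
    [0.05, -0.08, 0],
    [0.09, -0.155, 0]
  ],
  "yaw": [0, 0]
}}

```text
clock: 11.45
position: [622.9, 155.2, 223.1]
ee_rot: [0.867, -0.498, 0.001, -0.001]
contact_force: [0.6, 0.8, -2.3]
gripper_width: 25.1
```

Emit:
{"method": "apply_moves", "body": {
  "fingers": [1, 1],
  "dp": [
    [0.05, -0.08, 0],
    [0.09, -0.155, 0]
  ],
  "yaw": [0, 0]
}}

```text
clock: 11.65
position: [623.5, 154.2, 223.1]
ee_rot: [0.867, -0.498, 0.001, -0.001]
contact_force: [-3.0, 5.6, -0.5]
gripper_width: 24.9
```

```bash
python3 st.py
python3 - <<'E'
from h import *
for i in range(8):
    get_image("top");f=read_state()["contact_force"];print(round(-.502*f[0]+.865*f[1],2),end=" ")
E
python3 st.py
```

```text
11.65 [623.5 154.2 223.1] bar yaw -59.98 x,y in stub -57.227067333210165 0.08816566429536701 F out,lat,z 6.362930615412625 -0.202137206417948 -0.47854081961397976 T [1.35 0.89 0.02] 24.9333782616852
4.59 5.37 4.45 4.59 3.71 5.11 5.27 4.75 12.05 [623.4 154.3 223.1] bar yaw -59.96 x,y in stub -57.07833310621172 0.05046775373279729 F out,lat,z 4.752933473337886 0.0001340691331054328 -0.4578130463116039 T [ 1.22  0.86 -0.07] 24.780907655172502
```

Emit:
{"method": "apply_moves", "body": {
  "fingers": [1, 1, 1, 1, 1],
  "dp": [
    [0.04, -0.07, 0],
    [0.045, -0.08, 0],
    [0.045, -0.08, 0],
    [0.045, -0.08, 0],
    [0.045, -0.08, 0]
  ],
  "yaw": [0, 0, 0, 0, 0]
}}

```text
clock: 12.55
position: [623.5, 154.2, 223.2]
ee_rot: [0.867, -0.498, 0.0, -0.001]
contact_force: [-2.2, 5.2, -0.6]
gripper_width: 24.8
```

```bash
python3 st.py
```

```text
12.55 [623.5 154.2 223.2] bar yaw -59.95 x,y in stub -57.26554357202279 0.017703787065904104 F out,lat,z 5.580846326603697 -0.7358151112458042 -0.5856571223680005 T [1.28 0.87 0.03] 24.79148459267468
```

```bash
cat > arc.py <<'E'
import sys
from h import *
dt,n,r=map(float,sys.argv[1:4]);s=read_state();p=s["position"][:2]
c=np.array([715.4,-4.5]);d=p-c;t0=np.degrees(np.arctan2(d[1],d[0]));M=R.from_quat(s["ee_rot"]).as_matrix();y=np.degrees(np.arctan2(M[1,0],M[0,0]))-.25
print("theta",t0,"r",np.hypot(*d),"bar yaw+180",y+180,"z",s["position"][2])
rows=[];ys=[]
for i in range(1,int(n)+1):
    t=t0+dt*i;q=c+r*np.array([np.cos(np.radians(t)),np.sin(np.radians(t))])
    rows.append([round(x,2) for x in (*((q-p)/10),0.)]);ys.append(round(t-(y+180),1))
print(rows,ys)
E
python3 arc.py 3 10 185.5
```

```text
theta 120.07438376695119 r 183.3470006662941 bar yaw+180 120.05054554701633 z 223.15110383851743
[[np.float64(-0.94), np.float64(-0.32), 0.0], [np.float64(-1.73), np.float64(-0.87), 0.0], [np.float64(-2.5), np.float64(-1.47), 0.0], [np.float64(-3.24), np.float64(-2.1), 0.0], [np.float64(-3.95), np.float64(-2.77), 0.0], [np.float64(-4.61), np.float64(-3.47), 0.0], [np.float64(-5.24), np.float64(-4.21), 0.0], [np.float64(-5.83), np.float64(-4.98), 0.0], [np.float64(-6.38), np.float64(-5.78), 0.0], [np.float64(-6.89), np.float64(-6.61), 0.0]] [np.float64(3.0), np.float64(6.0), np.float64(9.0), np.float64(12.0), np.float64(15.0), np.float64(18.0), np.float64(21.0), np.float64(24.0), np.float64(27.0), np.float64(30.0)]
```

Emit:
{"method": "apply_moves", "body": {
  "fingers": [1, 1, 1, 1, 1, 1, 1, 1, 1, 1],
  "dp": [
    [-0.94, -0.32, 0],
    [-1.73, -0.87, 0],
    [-2.5, -1.47, 0],
    [-3.24, -2.1, 0],
    [-3.95, -2.77, 0],
    [-4.61, -3.47, 0],
    [-5.24, -4.21, 0],
    [-5.83, -4.98, 0],
    [-6.38, -5.78, 0],
    [-6.89, -6.61, 0]
  ],
  "yaw": [3, 6, 9, 12, 15, 18, 21, 24, 27, 30]
}}

```text
clock: 13.55
position: [556.1, 90.1, 223.7]
ee_rot: [0.967, -0.253, 0.003, -0.004]
contact_force: [1.8, 10.3, -5.5]
gripper_width: 24.8
```

```bash
python3 st.py|sed 's/x,y.*F/F/'; python3 arc.py 3 10 186
```

```text
13.55 [556.1  90.1 223.7] bar yaw -29.59 F out,lat,z 7.979370171468832 -6.739601912626117 -5.456936989484816 T [ 3.19 -0.27  0.7 ] 24.755387719981783
theta 149.28662147611587 r 185.28141688782284 bar yaw+180 150.41056868732406 z 223.74875282017365
[[np.float64(-0.54), np.float64(-0.81), 0.0], [np.float64(-0.97), np.float64(-1.69), 0.0], [np.float64(-1.35), np.float64(-2.58), 0.0], [np.float64(-1.69), np.float64(-3.5), 0.0], [np.float64(-1.98), np.float64(-4.43), 0.0], [np.float64(-2.21), np.float64(-5.37), 0.0], [np.float64(-2.4), np.float64(-6.32), 0.0], [np.float64(-2.54), np.float64(-7.29), 0.0], [np.float64(-2.63), np.float64(-8.26), 0.0], [np.float64(-2.67), np.float64(-9.23), 0.0]] [np.float64(1.9), np.float64(4.9), np.float64(7.9), np.float64(10.9), np.float64(13.9), np.float64(16.9), np.float64(19.9), np.float64(22.9), np.float64(25.9), np.float64(28.9)]
```

Emit:
{"method": "apply_moves", "body": {
  "fingers": [1, 1, 1, 1, 1, 1, 1, 1, 1, 1],
  "dp": [
    [-0.54, -0.81, 0],
    [-0.97, -1.69, 0],
    [-1.35, -2.58, 0],
    [-1.69, -3.5, 0],
    [-1.98, -4.43, 0],
    [-2.21, -5.37, 0],
    [-2.4, -6.32, 0],
    [-2.54, -7.29, 0],
    [-2.63, -8.26, 0],
    [-2.67, -9.23, 0]
  ],
  "yaw": [2, 5, 8, 11, 14, 17, 20, 23, 26, 29]
}}

```text
clock: 14.55
position: [529.9, -0.9, 224.0]
ee_rot: [1.0, 0.0, 0.003, -0.006]
contact_force: [-0.4, 10.3, -2.0]
gripper_width: 25.1
```

```bash
python3 st.py|sed 's/x,y.*F/F/'; python3 arc.py 3 10 186.5
```

```text
14.55 [529.9  -0.9 224. ] bar yaw -0.24 F out,lat,z 9.105521353079345 -4.779813758471595 -1.9797319452916429 T [2.84 0.41 0.72] 25.1166145264216
theta 178.8740138504236 r 185.5498664300005 bar yaw+180 179.76478824094855 z 224.0272950131641
[[np.float64(-0.09), np.float64(-0.97), 0.0], [np.float64(-0.03), np.float64(-1.95), 0.0], [np.float64(0.08), np.float64(-2.92), 0.0], [np.float64(0.24), np.float64(-3.88), 0.0], [np.float64(0.45), np.float64(-4.84), 0.0], [np.float64(0.7), np.float64(-5.78), 0.0], [np.float64(1.01), np.float64(-6.7), 0.0], [np.float64(1.37), np.float64(-7.61), 0.0], [np.float64(1.77), np.float64(-8.5), 0.0], [np.float64(2.22), np.float64(-9.37), 0.0]] [np.float64(2.1), np.float64(5.1), np.float64(8.1), np.float64(11.1), np.float64(14.1), np.float64(17.1), np.float64(20.1), np.float64(23.1), np.float64(26.1), np.float64(29.1)]
```

Emit:
{"method": "apply_moves", "body": {
  "fingers": [1, 1, 1, 1, 1, 1, 1, 1, 1, 1],
  "dp": [
    [-0.09, -0.97, -0.05],
    [-0.03, -1.95, -0.05],
    [0.08, -2.92, -0.05],
    [0.24, -3.88, -0.05],
    [0.45, -4.84, -0.05],
    [0.7, -5.78, -0.05],
    [1.01, -6.7, -0.05],
    [1.37, -7.61, -0.05],
    [1.77, -8.5, -0.05],
    [2.22, -9.37, -0.05]
  ],
  "yaw": [2.1, 5.1, 8.1, 11.1, 14.1, 17.1, 20.1, 23.1, 26.1, 29.1]
}}

```text
clock: 15.55
position: [552.7, -95.6, 223.8]
ee_rot: [0.968, 0.252, 0.002, -0.006]
contact_force: [1.1, -1.4, -1.9]
gripper_width: 24.9
```

```bash
python3 st.py|sed 's/x,y.*F/F/'; python3 arc.py 0.3 3 186.5
python3 - <<'E'
from h import *
im,K,W=cam("top");np.savez("t6.npz",im=im,K=K,W=W)
s=read_state();print(s["position"],s["contact_force"],s["wrist_torque"])
cv2.imwrite("pics/t6.png",cv2.resize(im[70:190,200:360],(800,600),interpolation=cv2.INTER_CUBIC))
E
```

```text
15.55 [552.7 -95.6 223.8] bar yaw 28.98 F out,lat,z -1.7802245056828438 -0.25508344978554476 -1.91290358823862 T [-0.14 -0.25 -0.07] 24.878939215580893
theta -150.7431443692627 r 186.49911202826448 bar yaw+180 208.9782759716008 z 223.8027331913075
[[np.float64(0.05), np.float64(-0.09), 0.0], [np.float64(0.1), np.float64(-0.17), 0.0], [np.float64(0.15), np.float64(-0.25), 0.0]] [np.float64(-359.4), np.float64(-359.1), np.float64(-358.8)]
[553.15914543 -96.44134945 223.73066687] [ 0.00288428 -1.13779713 -1.63412458] [-0.20270974 -0.05423593 -0.02835026]
```

View pics/t6.png

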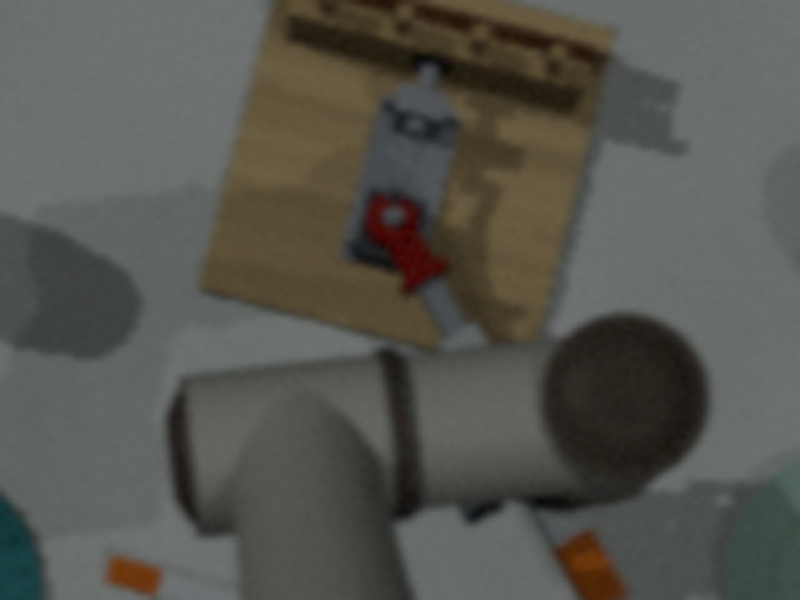

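The lever has swung to -y: pivot at (393,213), collar at (425,275), and the stub enters the bar at (458,335). I'll compute its angle, then nudge gently towards the stop.

Emit:
{"method": "apply_moves", "body": {
  "fingers": [1, 1, 1, 1],
  "dp": [
    [0.1, -0.17, 0],
    [0.2, -0.34, 0],
    [0.2, -0.34, 0],
    [0.2, -0.34, 0]
  ],
  "yaw": [0.6, 1.2, 1.2, 1.2]
}}

```text
clock: 16.0
position: [554.9, -99.6, 223.7]
ee_rot: [0.965, 0.263, 0.002, -0.006]
contact_force: [-1.5, 0.9, -1.2]
gripper_width: 24.9
```

```bash
python3 st.py|sed 's/x,y.*F/F/';python3 arc.py 0 1 186.5|head -1
python3 - <<'E'
from h import *
im,K,W=cam("top");d=read_state()
hsv=cv2.cvtColor(im,cv2.COLOR_BGR2HSV);H,S,V=cv2.split(hsv)
C=lambda p,z:cast(np.array(p)/5+[200,70],K,W,z)[:2]
p=C((393,213),80)
for q,z in(((425,274),67),((458,333),67.5)):
    a=C(q,z);print(p,a,np.degrees(np.arctan2(*(a-p)[::-1]))%360,np.hypot(*(a-p)))
E
```

```text
16.0 [554.9 -99.6 223.7] bar yaw 30.25 F out,lat,z 1.567377759856921 0.8169997379769988 -1.2300835374361472 T [0.46 0.36 0.12] 24.947439697316362
theta -149.3702215395497 r 186.5782299257297 bar yaw+180 210.25025811590112 z 223.678356941326
[716.5632366   -4.10022982] [679.68436564 -25.01535477] 209.55888552105407 42.396858077128094
[716.5632366   -4.10022982] [641.13353302 -45.65811473] 208.85250234496206 86.12025301772474
```

Emit:
{"method": "apply_moves", "body": {
  "fingers": [1, 1, 1, 1, 1, 1],
  "dp": [
    [0, 0, 0],
    [0, 0, 0],
    [-0.1, 0.17, 0],
    [-0.19, 0.34, 0],
    [-0.19, 0.34, 0],
    [-0.19, 0.34, 0]
  ],
  "yaw": [0, 0, -0.6, -1.2, -1.2, -1.2]
}}

```text
clock: 16.65
position: [553.0, -96.1, 223.7]
ee_rot: [0.967, 0.253, 0.002, -0.006]
contact_force: [0.1, -0.1, -1.5]
gripper_width: 24.8
```

Emit:
{"method": "apply_moves", "body": {
  "fingers": [1, 1, 1, 1, 1, 1, 1, 1, 1, 1],
  "dp": [
    [-0.44, -0.24, 0],
    [-0.87, -0.49, 0],
    [-1.31, -0.73, 0],
    [-1.75, -0.97, 0],
    [-2.18, -1.22, 0],
    [-2.62, -1.46, 0],
    [-3.06, -1.7, 0],
    [-3.5, -1.94, 0],
    [-3.93, -2.19, 0],
    [-3.93, -2.19, 0]
  ],
  "yaw": [0, 0, 0, 0, 0, 0, 0, 0, 0, 0]
}}

```text
clock: 17.65
position: [513.0, -118.4, 223.8]
ee_rot: [0.968, 0.253, 0.002, -0.006]
contact_force: [-0.2, -0.5, -2.1]
gripper_width: 25.1
```

```bash
python3 st.py|sed 's/x,y.*F/F/';python3 arc.py 0 1 186.5|head -1
```

```text
17.65 [ 513.  -118.4  223.8] bar yaw 29.03 F out,lat,z -0.27032212114452037 0.4367435588469434 -2.0991002370853358 T [-0.01  0.01 -0.  ] 25.143391169191666
theta -150.6313610699742 r 232.20177097568634 bar yaw+180 209.02614822668775 z 223.78634347288983
```

Emit:
{"method": "apply_moves", "body": {
  "fingers": [1, 1, 1, 1, 1, 1, 1, 1, 1, 1],
  "dp": [
    [-0.5, -0.28, 0],
    [-1.0, -0.56, 0],
    [-1.5, -0.84, 0],
    [-2, -1.11, 0],
    [-2.5, -1.39, 0],
    [-3.1, -1.72, 0],
    [-3.3, -1.83, 2],
    [-3.5, -1.9, 5],
    [-3.5, -1.9, 8],
    [-3.5, -1.9, 10]
  ],
  "yaw": [0, 0, 0, 0, 0, 0, 0, 0, 0, 0]
}}

```text
clock: 18.65
position: [477.9, -137.6, 325.9]
ee_rot: [0.967, 0.253, 0.003, -0.005]
contact_force: [-0.1, -1.3, -3.3]
gripper_width: 25.1
```

Run:
```python
from h import *
s=read_state();print(s["position"],s["contact_force"],s["gripper_width"],s["joints"].round(2),R.from_quat(s["ee_rot"]).as_matrix().round(4))
im,K,W=cam("top");hsv=cv2.cvtColor(im,cv2.COLOR_BGR2HSV);H,S,V=cv2.split(hsv)
# trivet, now bare: rim points -> circle
m=(H>80)&(H<100)&(S>120)
c=max(blobs(m),key=cv2.contourArea);h=cv2.convexHull(c)
e=cv2.fitEllipse(h);print(e,cast(e[0],K,W,8))
cv2.imwrite("pics/t7.png",cv2.resize(im[60:260,110:377],(800,600),interpolation=cv2.INTER_CUBIC))
```

```text
[ 477.88512738 -137.60311643  325.92310602] [-0.12412006 -1.26212184 -3.31670584] 25.098108227962655 [ 0.04  0.25 -0.41 -0.01 -0.91  2.05] [[ 0.8721  0.4892  0.0034]
 [ 0.4892 -0.8721  0.0116]
 [ 0.0086 -0.0084 -0.9999]]
((181.82252502441406, 187.62689208984375), (50.47538757324219, 50.78829574584961), 54.4013557434082) [483.93037423 315.93879583   8.        ]
```

View pics/t7.png

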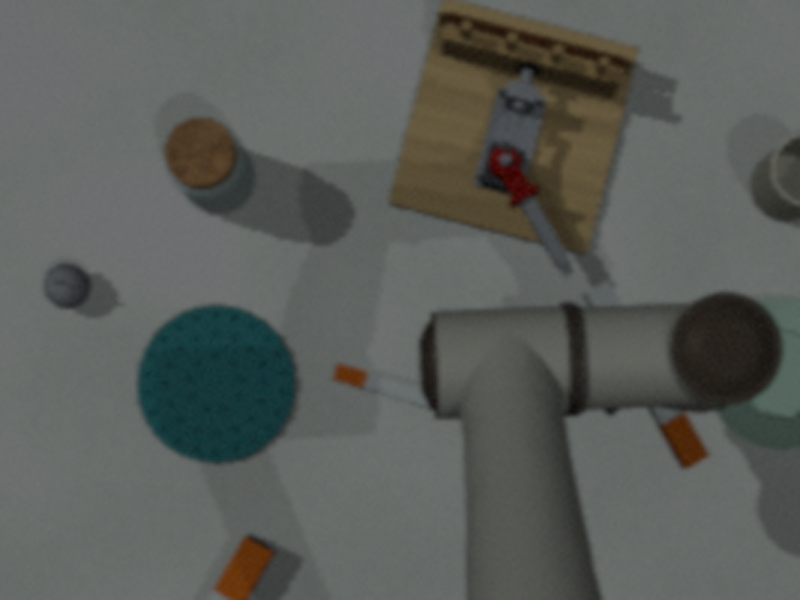

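The lever stays locked with the bar off, pivot (508,160) to stub (568,268). The trivet is bare and centred at (217,384), which is world (484,316). Carrying the bar there now.

Emit:
{"method": "apply_moves", "body": {
  "fingers": [1, 1, 1, 1, 1, 1, 1, 1, 1, 1],
  "dp": [
    [0, 3, 0],
    [0, 7, 0],
    [0.2, 11.5, 0],
    [0.3, 16, 0],
    [0.4, 20.5, 0],
    [0.5, 25, 0],
    [0.6, 29.5, 0],
    [0.6, 34, 0],
    [0.6, 38.5, 0],
    [0.6, 43, 0]
  ],
  "yaw": [-4.5, -9, -13.5, -18, -22.5, -27, -31.5, -36, -40.5, -45]
}}

```text
clock: 19.7
position: [484.2, 293.8, 328.0]
ee_rot: [0.99, -0.138, 0.006, -0.001]
contact_force: [1.2, 0.6, -1.7]
gripper_width: 25.0
```

Emit:
{"method": "apply_moves", "body": {
  "fingers": [1, 1, 1, 1],
  "dp": [
    [0, 0, 0],
    [0, 0, 0],
    [0, 0, 0],
    [0, 0, 0]
  ],
  "yaw": [0, 0, 0, 0]
}}

```text
clock: 20.1
position: [484.1, 292.5, 327.8]
ee_rot: [0.99, -0.138, 0.006, -0.001]
contact_force: [0.3, -1.2, -2.2]
gripper_width: 24.8
```

```bash
python3 st.py;python3 -c "
from h import *
print(R.from_quat(read_state()['ee_rot']).as_matrix().round(4))"
```

```text
20.1 [484.1 292.5 327.8] bar yaw -16.16 x,y in stub 160.16964299162774 -18.51639813040206 F out,lat,z -1.2076813412673741 0.3177691063957078 -2.1946414638647074 T [-0.02  0.03  0.02] 24.803067391507664
[[ 9.616e-01 -2.741e-01  1.240e-02]
 [-2.741e-01 -9.617e-01 -2.000e-04]
 [ 1.190e-02 -3.200e-03 -9.999e-01]]
```

Emit:
{"method": "apply_moves", "body": {
  "fingers": [1, 1, 1, 1, 1, 1, 1, 1, 1],
  "dp": [
    [0, 1.2, -2],
    [0, 2.4, -5],
    [0, 2.4, -8],
    [0, 2.4, -11],
    [0, 2.4, -12.5],
    [0, 2.4, -13.2],
    [0, 2.4, -13.7],
    [0, 2.4, -14],
    [0, 2.4, -14]
  ],
  "yaw": [0, 0, 0, 0, 0, 0, 0, 0, 0]
}}

```text
clock: 21.0
position: [484.4, 316.4, 188.3]
ee_rot: [0.99, -0.139, 0.006, -0.001]
contact_force: [0.2, 0.2, -2.0]
gripper_width: 24.7
```

Emit:
{"method": "apply_moves", "body": {
  "fingers": [1, 1, 1],
  "dp": [
    [0, 0, -0.1],
    [0, 0, -0.2],
    [0, 0, -0.2]
  ],
  "yaw": [0, 0, 0]
}}

```text
clock: 21.3
position: [484.4, 316.5, 186.7]
ee_rot: [0.99, -0.138, 0.007, -0.002]
contact_force: [0.7, -0.2, -1.7]
gripper_width: 24.8
```

Emit:
{"method": "apply_moves", "body": {
  "fingers": [1, 1, 1],
  "dp": [
    [0, 0, -0.1],
    [0, 0, -0.2],
    [0, 0, -0.2]
  ],
  "yaw": [0, 0, 0]
}}

```text
clock: 21.6
position: [484.4, 316.6, 184.7]
ee_rot: [0.99, -0.138, 0.007, -0.002]
contact_force: [-0.4, 0.3, -0.8]
gripper_width: 25.0
```

Emit:
{"method": "apply_moves", "body": {
  "fingers": [1, 1, 0.8, 0.6, 0.4, 0.2, 0, 0, 0],
  "dp": [
    [0, 0, -0.1],
    [0, 0, -0.1],
    [0, 0, -0.1],
    [0, 0, -0.1],
    [0, 0, -0.1],
    [0, 0, -0.1],
    [0, 0, -0.1],
    [0, 0, -0.1],
    [0, 0, -0.1]
  ],
  "yaw": [0, 0, 0, 0, 0, 0, 0, 0, 0]
}}

```text
clock: 22.5
position: [484.4, 316.6, 183.7]
ee_rot: [0.99, -0.138, 0.007, -0.002]
contact_force: [0.2, 0.3, 0.9]
gripper_width: 85.0
```

Emit:
{"method": "apply_moves", "body": {
  "fingers": [0, 0, 0, 0, 0, 0, 0, 0, 0, 0],
  "dp": [
    [0, 0, 0],
    [0, 0, 0],
    [0, 0, 1],
    [0, 0, 3],
    [0, 0, 6],
    [0, 0, 10],
    [-0.5, -4, 13],
    [-1, -8, 15],
    [-1.5, -12, 16],
    [-1.5, -12, 16]
  ],
  "yaw": [0, 0, 0, 0, 0, 0, 0, 0, 0, 0]
}}

```text
clock: 23.5
position: [468.4, 193.0, 346.5]
ee_rot: [0.99, -0.14, 0.008, -0.003]
contact_force: [-0.0, -0.3, 0.5]
gripper_width: 85.8
```

Run:
```python
from h import *
s=read_state();print(s["clock"],s["position"],s["contact_force"],s["gripper_width"])
im,K,W=cam("side");im2,_,_=cam("wrist");
cv2.imwrite("pics/f8.png",np.vstack([cv2.resize(im[100:330,90:380],(512,300)),cv2.resize(im2,(400,300)).__class__((300,512,3),np.uint8)*0+cv2.resize(im2,(512,300))]))
```

```text
23.5 [468.37518951 193.03635217 346.49913111] [-0.03541912 -0.32172843  0.51298801] 85.75191742962971
```

View pics/f8.png

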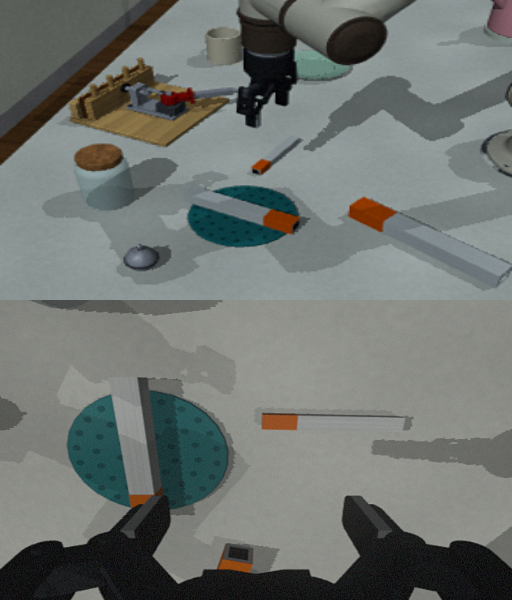

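The bar lies flat across the middle of the trivet, and the lever is locked. The jar and infuser show no shift, and the arm is clear of everything. Handing in.

```bash
python3 -c "
from bench import *
print(read_state()['joint_vel'].round(3));print(job_done())"
```

```text
[ 0.023  0.037  0.01  -0.001  0.005  0.001]
the job is handed in; nothing more can be done
None
```

I carried out every step of the task and handed the job in at about 23.5 s on the robot's clock; the hand-in gives no verdict.

- **Pressing home:** I pushed the bar about 57 mm onto the stub and felt the inner stop there. I held it at about 4–6.4 N by the wrist reading for roughly 0.9 s, with the lever still open.
- **Swing:** I swung the lever with a side force of about 10 N at the gripper in the readings I took. After the dead point the force vanished. The top image put the lever at about 209°, the locked position, and with the bar drawn off it stayed there.
- **Laying down:** I drew the bar off without noticeable force and laid it on the trivet. By the arm's position its middle was about 1 mm from the trivet centre I measured from above. The last pictures show it flat, let go and clear of the arm.

**Checks that disagreed or fell short:**
- The wrist camera put the trivet centre up to 10 mm from the top camera's value. I used the top camera, and the difference is well inside the 50 mm tolerance.
- The side view of the fit before insertion was blocked by the gripper, so I set the height from the arm's own readings; the bar went on without force.
- The jar and infuser looked unmoved in the last pictures. The mug and plate were partly out of view there; the arm went nowhere near the mug and passed above the plate's level.

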